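Load the light footed tray evenly with the two spice jars

ROBOT

A 6-joint arm with a two-finger parallel gripper is mounted at the origin on a cart in front of the work surface, level with it; the furniture and walls round the work are solid. World frame = base frame: x ahead of the robot, y to its left, z up, the work surface at z = 0. Lengths are in m, angles in rad, forces in N, time in s.
With the tool pointing down it reaches from about 0.3 to 0.875 m from the base axis. Payload 6.4 kg.
Tool frame: the origin (TCP) lies at the centre of the arm's flange, where the gripper is bolted on; the fingertips stand 173 mm ahead of it and the grasp point (between the pads) lies 155 mm ahead of it (ctrl.pinch_z is the distance from the TCP to the grasp point, in m); z points along the fingers, y is the direction in which the jaws open and shut (so a half turn about z gives the same grasp; the last joint's range is limited). The gripper opens to 85 mm and grips with 20 to 120 N. Pads are 22 mm wide; open, the fingers measure 114 mm over their backs; the gripper's body (76 mm by 85 mm) begins 54 mm behind the grasp point. The pads swing forward as they close: fully open they stand 13 mm farther back than shut.
Start: joints at [1.101, 0.181, 1.607, -0, 1.354, -0.206], TCP at [0.15, 0.555, 0.405] pointing down, gripper open.
Joint ranges: [-2.99, 2.99], [-0.89, 2.07], [0.3, 2.58], [-1.14, 4.28], [0, 2.63], [-3.12, 3.12]. Speed limits (rad/s): [2.57, 2.57, 3.01, 3.14, 3.14, 3.14].

INTERFACE

Orientations are given as a unit quaternion [w, x, y, z].
In Python, from bench import ctrl gives the robot as it stands.
- The arm moves only by the tool drive_tool, never from a script. Its argument "commands" is a list that holds one entry, the list of rows, each a list of 7 numbers: the shift along the tool's x, y, z in units of 50 mm (1.0 is 50 mm), then the turn, a rotation vector about the tool's x, y, z in units of 8 degrees (1.0 is 8 degrees), then the closure in counts, from 0 (fully open) to 255 (shut). A call has 1 to 10 rows; each row shifts and turns the commanded pose from where the row before left it, along the tool's axes as they then stand; what a row does not reach is not made up. A row lasts 1/10 s, in which the tool goes at most 50 mm and 8.59 degrees, less where a joint would pass 70% of its speed; a pose out of reach is approached as far as the arm can. A call is refused whole if a number of a shift passes 1 or a number of a turn 1, either way. A call with a gripper value outside its range is refused whole. The fingers move at their own pace and stop on an object; the grip force is fixed at half the most. Time passes only in rows, so rows that do not move let the fingers close. It gives the time, the measured TCP pose, the force and the opening at its end, in the units of the state.
- ctrl.get_obs(): the state, without advancing time (a new reading comes with each control period).
- ctrl.camera(name): name is "scene" or "top"; returns a dict with "pixels" (480x640x3 uint8, red, green, blue), "depth" (480x640 float32, m along the optical axis (not along the pixel's ray), 0 where there is no reading), "intrinsics" (3x3 intrinsics, pixels), "k1" (the pictures are not rectified: a ray, as slopes to the right and down, at radius r is drawn at 1 + k1 r^2 times it, then the intrinsics apply), "R" (3x3) and "t" (3): a world point X has camera coordinates R X + t. Camera axes: x right, y down, z forward; pixel columns grow to the right and rows downward; lengths in m; the calibration is good to about 2 mm. A picture is of the moment at which its call begins.
- ctrl.hand_in(): hands the job in, once; it reports no verdict.
The state is a dict: "time_s": time; "q": joint angles; "dq": joint speeds; "joint_efforts": joint torques, N m; "eef_pos": TCP position; "eef_rot": TCP orientation; "wrist_force": force on the tool from outside, world axes, zero at the start; "torque": the same for the moment, N m; "opening": opening from 0.0 (shut) to 1.0 (fully open).
Only numpy, scipy, OpenCV 4.12 (cv2) and the standard library are available. Lean on these libraries where they do the work, as an engineer would, in place of code of your own. Each camera call takes 0.05 s, during which the arm holds its last target. There are 200 camera calls.

TASK

Load the light wooden tray for the table: stand the two spice jars upright in it, one in the middle of each bay, on the round black spots, so that the load is even. The tray must not slide from its place or tip over while you load it, and the little bottle with the pink cap stays standing where it is.

Things in the scene. Friction and masses are not known exactly. Their poses are not given: they have to be found in the camera images.
- tray: loose pale wooden tray, 110 g, 200 (x) by 100 (y) by 48 high, on a central rubber foot 90 (x) by 70 by 22 high: a jar at an end wall can tip it. Inner floor 26 above worktop; walls 3 thick, 22 above floor; a strip 12 high, 3 thick across x = 0 parts two bays. Flat black spots, 48 diameter, mark bay middles at x = +50 and -50, y = 0. Origin: centre of foot's underside; z up. All mm
- spice_jar_1: spice jar, one of two alike: an upright cylinder 41 mm in diameter and 105 mm tall with a white and yellowish-brown label and a dark brown cap with a pale disc on top (cap 84 to 105 mm up); about 190 g, cylinder straight, grip it above mid-height. Origin: centre of its underside; z up its axis
- spice_jar_2: spice jar, one of two alike: an upright cylinder 41 mm in diameter and 105 mm tall with a white and yellowish-brown label and a dark brown cap with a pale disc on top (cap 84 to 105 mm up); about 190 g, cylinder straight, grip it above mid-height. Origin: centre of its underside; z up its axis. Either jar may go in either bay
- pink_bottle: small dark bottle with a pink cap, 34 mm in diameter and 80 mm tall, 70 g, not to be loaded: leave it standing where it is. It may stand within 55 mm (clear gap) of a spice jar. Origin: centre of its underside; z up. An oven tower with a jutting door handle closes the worktop on the right (y below -0.1 m, x beyond 0.5 m): swing past it with the arm drawn in
There are look-alikes about, which are no part of the job. What is shaped like the spice_jar_1 but turquoise is not meant. What is shaped like the spice_jar_2 but green is not meant.

How it is judged:
By the outcome, as a careful person would: the job done as asked, in the order asked, and still so for the second after the job is handed in, with the robot touching nothing.
It also fails if it takes over 58 s, if anything falls off the work surface, if the arm or the gripper's body presses on something with over 40 N, if the wrist force passes 120 N, or if a joint passes its speed limit or range.

## Working session

There is one attempt and no reset: what is moved stays moved. The work goes in short steps, Python scripts to look and compute and a tool call to move; the robot and the scene stay as the last step left them, time stands still between calls to the robot, and variables do not carry over. Pictures are saved under pics/ and viewed, about 8 in all and at most 12, crops included, and the job is handed in when it is done.

Besides the shell and the picture viewer there is one more tool, called in YAML: its name, and indented under it one key for each argument. drive_tool: Moves the arm, as the interface text tells. Its arguments: {"type":"object","properties":{"commands":{"type":"array","items":{"type":"array","items":{"type":"array","items":{"type":"number"}}}}},"required":["commands"]}

```bash
ls; mkdir -p pics; python3 - <<'E'
from bench import ctrl
import cv2,numpy as np,pickle
o=ctrl.get_obs();print(o)
d={}
for n in("scene","top"):
    c=ctrl.camera(n);d[n]=c
    cv2.imwrite(f"pics/{n}0.png",c["pixels"][:,:,::-1])
    print(n,c["intrinsics"],c["k1"],c["R"],c["t"])
pickle.dump(d,open("cam0.pkl","wb"))
E
```

```text
pics
{'time_s': 0.0, 'q': array([ 1.10069073e+00,  1.81545624e-01,  1.60800205e+00,  1.24096125e-05,
        1.35379959e+00, -2.06274901e-01]), 'dq': array([-0.00157534, -0.00137648,  0.00061784,  0.00020266, -0.00084424,
        0.00139257]), 'joint_efforts': array([ 2.25625183e-03, -4.44867396e+01, -3.51338267e+01, -1.71207548e-04,
        8.82628548e-03, -2.22174168e-05]), 'eef_pos': array([0.1497998 , 0.55488346, 0.40378419]), 'eef_rot': array([-2.96788212e-04,  1.31534370e-01,  9.91311222e-01, -8.25603370e-04]), 'wrist_force': array([0.0872714 , 0.0449024 , 0.85672926]), 'torque': array([-0.01583087,  0.01819555, -0.04853496]), 'opening': 0.9988985489597998}
scene [[585.56238119   0.         323.388037  ]
 [  0.         585.56238119 244.70160899]
 [  0.           0.           1.        ]] -0.1759541728945598 [[ 0.87645959 -0.48131656  0.01236737]
 [-0.34457277 -0.64498087 -0.68210651]
 [ 0.33628588  0.59357733 -0.73114825]] [-0.23362507  0.34271291  0.59032778]
top [[532.69428376   0.         320.31602242]
 [  0.         532.69428376 236.60616234]
 [  0.           0.           1.        ]] -0.1172178040606255 [[-0.00168562 -0.99998164 -0.00582043]
 [-0.99766156  0.00207934 -0.06831604]
 [ 0.06832689  0.00569167 -0.99764675]] [0.27009207 0.41761159 0.89941032]
```

View pics/scene0.png

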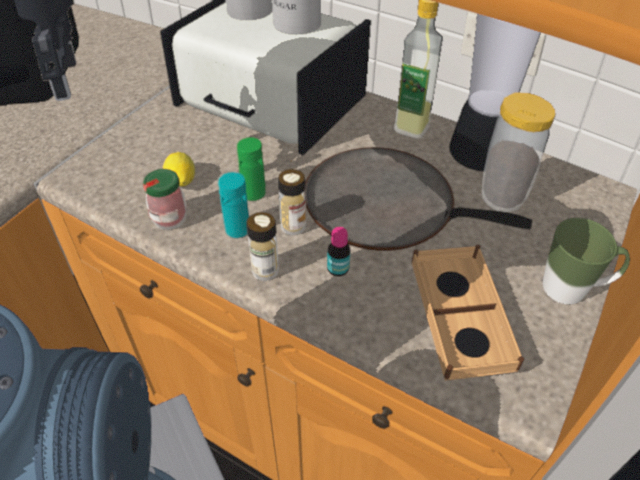

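View pics/top0.png

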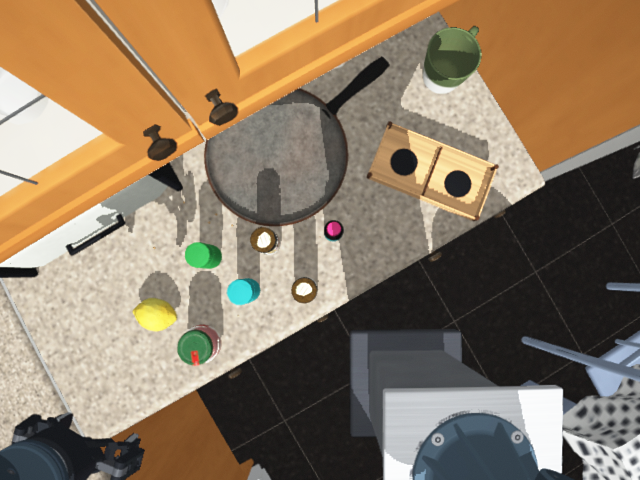

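The top view shows the jars by their brown caps with pale discs at (264,240) and (304,290). The pink cap is at (334,230) and the spots at (404,162) and (457,184). Things that could be mistaken for the jars are turquoise (243,291), green (203,256) and the red-lidded jar (197,346). The scene view shows the jars at (292,200) and (262,245). I choose the two brown-capped ones.

```bash
cat > h.py <<'E'
import numpy as np,cv2
def ray(c,u,v):
    K=c["intrinsics"]
    p=cv2.undistortPoints(np.array([[[u,v]]],float),K,np.array([c["k1"],0,0,0.]))[0,0]
    return np.array([p[0],p[1],1.])
def atz(c,u,v,z):
    R,t=np.array(c["R"]),np.array(c["t"]);o=-R.T@t;d=R.T@ray(c,u,v)
    return o+d*(z-o[2])/d[2]
def cloud(c):
    R,t=np.array(c["R"]),np.array(c["t"]);h,w=c["depth"].shape
    g=np.stack(np.meshgrid(np.arange(w),np.arange(h)),-1).reshape(-1,1,2).astype(float)
    p=cv2.undistortPoints(g,c["intrinsics"],np.array([c["k1"],0,0,0.])).reshape(h,w,2)
    X=np.dstack([p,np.ones((h,w))])*c["depth"][...,None]
    return (X-t)@R
def project(c,X):
    R,t=np.array(c["R"]),np.array(c["t"])
    return cv2.projectPoints(np.atleast_2d(X).astype(float),cv2.Rodrigues(R)[0],t,c["intrinsics"],np.array([c["k1"],0,0,0.]))[0].reshape(-1,2)
E
python3 - <<'E'
from h import *
import pickle
d=pickle.load(open("cam0.pkl","rb"));T,S=d["top"],d["scene"]
P=cloud(T);Q=cloud(S)
for n,(u,v),z in [("j1",(264,240),.105),("j2",(304,290),.105),("pink",(334,230),.08),("spA",(404,162),.026),("spB",(457,184),.026),("teal",(243,291),.105),("green",(203,256),.105)]:
    print(n,atz(T,u,v,z).round(4),P[v,u].round(3))
for n,P_ in(("top",P),("scene",Q)):
  for nm,(x,y),(z0,z1) in [("j1",atz(T,264,240,.105)[:2],(.09,.12)),("j2",atz(T,304,290,.105)[:2],(.09,.12)),("pink",atz(T,334,230,.08)[:2],(.06,.1))]:
    m=(np.hypot(P_[...,0]-x,P_[...,1]-y)<.03)&(P_[...,2]>z0)&(P_[...,2]<z1)
    A=P_[m];print(n,nm,m.sum(),A.min(0).round(4),A.max(0).round(4),((A.min(0)+A.max(0))/2).round(4))
# cabinet heights and other obstacles
for u,v in [(100,80),(300,30),(420,18),(390,10),(220,105),(450,60),(385,65),(560,100),(275,150),(500,200)]: print((u,v),P[v,u].round(3))
for u,v in [(560,20),(450,5),(630,320),(600,420),(525,120),(590,240),(420,60),(500,50),(260,50),(340,60),(520,460)]: print("S",(u,v),Q[v,u].round(3))
# spots fine, both cams
for n,c,seeds in (("top",T,[(404,162),(457,184)]),("scene",S,[(452,285),(472,342)])):
    g=cv2.cvtColor(c["pixels"],cv2.COLOR_RGB2GRAY)
    lab=cv2.connectedComponentsWithStats((g<50).astype(np.uint8))
    for u,v in seeds:
        k=lab[1][v,u];cen=lab[3][k];print(n,lab[2][k],cen.round(1),atz(c,*cen,.026).round(4))
t=T["pixels"];s=S["pixels"]
a=cv2.resize(t[195:330,170:370],(800,540),interpolation=cv2.INTER_CUBIC);cv2.imwrite("pics/crop1.png",a[:,:,::-1])
E
```

```text
j1 [0.4069 0.3561 0.105 ] [0.407 0.356 0.107]
j2 [0.3296 0.294  0.105 ] [0.33  0.294 0.105]
pink [0.4242 0.2471 0.08  ] [0.424 0.247 0.082]
spA [0.5457 0.1251 0.026 ] [0.546 0.125 0.025]
spB [0.5076 0.0339 0.026 ] [0.507 0.035 0.029]
teal [0.328  0.3883 0.105 ] [0.328 0.388 0.106]
green [0.3821 0.4512 0.105 ] [0.382 0.451 0.104]
top j1 543 [0.3883 0.3384 0.0903] [0.4273 0.3781 0.109 ] [0.4078 0.3583 0.0997]
top j2 536 [0.3093 0.2756 0.0927] [0.3496 0.3144 0.1088] [0.3294 0.295  0.1008]
top pink 162 [0.4163 0.2373 0.064 ] [0.4373 0.2582 0.0841] [0.4268 0.2478 0.0741]
scene j1 584 [0.3864 0.3367 0.0901] [0.4271 0.378  0.1091] [0.4067 0.3573 0.0996]
scene j2 690 [0.3079 0.2725 0.09  ] [0.3482 0.3142 0.1095] [0.3281 0.2934 0.0997]
scene pink 281 [0.4152 0.2342 0.0602] [0.4373 0.2584 0.0845] [0.4263 0.2463 0.0723]
(100, 80) [0.485 0.414 0.59 ]
(300, 30) [0.57  0.284 0.477]
(420, 18) [0.623 0.162 0.397]
(390, 10) [0.608 0.199 0.442]
(220, 105) [0.499 0.352 0.487]
(450, 60) [0.735 0.036 0.014]
(385, 65) [0.714 0.157 0.039]
(560, 100) [ 0.61  -0.088  0.176]
(275, 150) [0.572 0.349 0.005]
(500, 200) [ 0.484 -0.049  0.001]
S (560, 20) [0.632 0.144 0.403]
S (450, 5) [0.571 0.257 0.382]
S (630, 320) [ 0.597 -0.097  0.17 ]
S (600, 420) [ 0.526 -0.155  0.101]
S (525, 120) [0.725 0.227 0.189]
S (590, 240) [0.746 0.063 0.076]
S (420, 60) [0.713 0.47  0.166]
S (500, 50) [0.763 0.34  0.238]
S (260, 50) [0.479 0.62  0.17 ]
S (340, 60) [0.612 0.571 0.14 ]
S (520, 460) [ 0.503 -0.113 -0.064]
top [391 149  26  26 528] [403.4 161.7] [0.5463 0.1261 0.026 ]
top [445 171  26  26 511] [457.3 183.3] [0.5088 0.0333 0.026 ]
scene [437 272  32  24 586] [452.2 283.7] [0.5455 0.1259 0.026 ]
scene [456 329  33  28 709] [471.6 342.1] [0.5079 0.0327 0.026 ]
```

View pics/crop1.png

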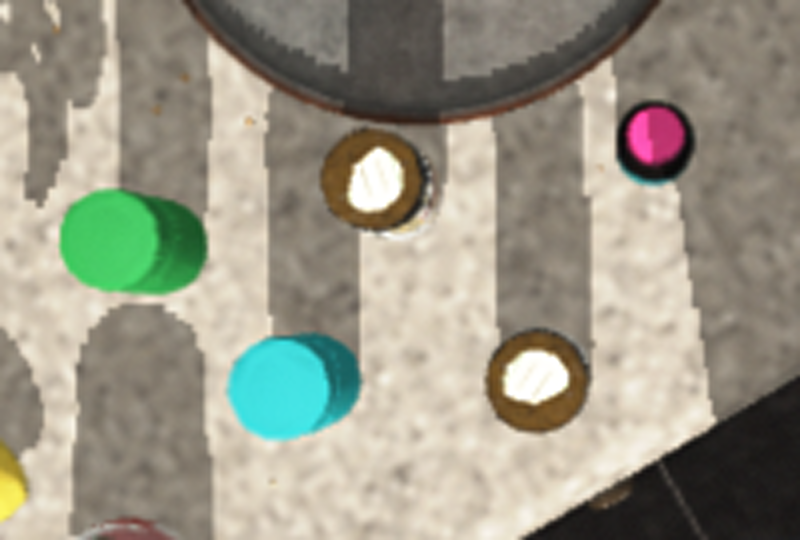

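The crop confirms the choice: jars with brown caps and pale discs at (375,180) and (537,380), the turquoise and green look-alikes to the left, and the pink bottle at (655,140). I measure jar 1 at about (.407,.357), jar 2 at (.329,.294), spot A at (.546,.126) and spot B at (.508,.033). The jaw azimuth is already 75°, and it clears the neighbours.

drive_tool:
  commands:
    - [[-0.6, -0.25, 0.15, 0, 0, 0, 0], [-0.6, -0.25, 0.15, 0, 0, 0, 0], [-0.6, -0.25, 0.15, 0, 0, 0, 0], [-0.6, -0.25, 0.15, 0, 0, 0, 0], [-0.6, -0.25, 0.15, 0, 0, 0, 0], [-0.6, -0.25, 0.15, 0, 0, 0, 0], [-0.6, -0.25, 0.15, 0, 0, 0, 0], [-0.6, -0.25, 0.15, 0, 0, 0, 0], [-0.6, -0.25, 0.15, 0, 0, 0, 0], [-0.6, -0.25, 0.15, 0, 0, 0, 0]]

```text
time_s: 1.1
eef_pos: [0.4077, 0.3552, 0.3291]
eef_rot: [-0.0, 0.132, 0.991, -0.0]
wrist_force: [0.4, -0.4, -0.8]
opening: 1.001
```

```bash
cat > go.py <<'E'
# remaining shift to a TCP target, in tool axes and units of 50 mm; also turn to vertical
import sys,numpy as np
from bench import ctrl
from scipy.spatial.transform import Rotation as Ro
o=ctrl.get_obs();q=o["eef_rot"];R=Ro.from_quat([q[1],q[2],q[3],q[0]])
T=np.array([float(a) for a in sys.argv[1:4]])
print("t",round(o["time_s"],2),"pos",o["eef_pos"].round(4),"open",round(o["opening"],3),"F",o["wrist_force"].round(1))
print("units",(R.inv().apply(T-o["eef_pos"])/.05).round(3),"zaxis",R.apply([0,0,1]).round(4),"y az",np.degrees(np.arctan2(*R.apply([0,1,0])[1::-1])).round(1),"q",o["q"].round(2))
E
python3 go.py .407 .3572 .227
```

```text
t 1.1 pos [0.4077 0.3552 0.3291] open 1.001 F [ 0.4 -0.4 -0.8]
units [0.023 0.036 2.041] zaxis [-6.e-04 -2.e-04 -1.e+00] y az 74.9 q [ 0.5   0.19  1.76  0.    1.19 -0.81]
```

drive_tool:
  commands:
    - [[0, 0.02, 0.4, 0, 0, 0, 0], [0, 0.02, 0.4, 0, 0, 0, 0], [0.02, 0, 0.4, 0, 0, 0, 0], [0, 0, 0.4, 0, 0, 0, 0], [0, 0, 0.4, 0, 0, 0, 0], [0, 0, 0, 0, 0, 0, 0], [0, 0, 0, 0, 0, 0, 0]]

```text
time_s: 1.8
eef_pos: [0.4064, 0.3584, 0.2295]
eef_rot: [-0.001, 0.132, 0.991, -0.0]
wrist_force: [-0.0, 0.7, 0.6]
opening: 1.003
```

```bash
python3 go.py .407 .3572 .227; python3 - <<'E'
from bench import ctrl
import cv2,numpy as np
s=ctrl.camera("scene")["pixels"];t=ctrl.camera("top")["pixels"]
a=cv2.resize(s[100:325,160:410],(500,450));b=cv2.resize(t[180:330,200:300],(300,450))
cv2.imwrite("pics/g1.png",np.hstack([a,b])[:,:,::-1])
E
```

```text
t 1.8 pos [0.4064 0.3584 0.2295] open 1.003 F [-0.   0.7  0.6]
units [-0.018 -0.019  0.05 ] zaxis [-1.2e-03 -6.0e-04 -1.0e+00] y az 74.9 q [ 0.5   0.34  1.81  0.    1.   -0.8 ]
```

View pics/g1.png

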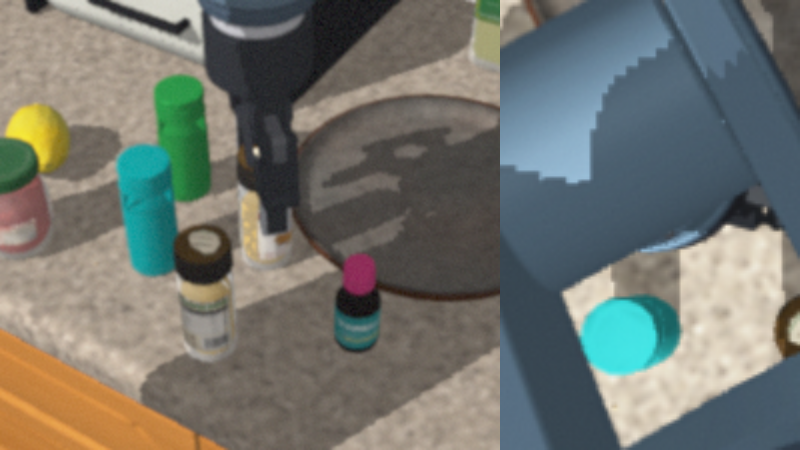

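The scene crop shows the open fingers straddling jar 1 at about (265,200), with everything else standing. Closing.

drive_tool:
  commands:
    - [[0, 0, 0, 0, 0, 0, 255], [0, 0, 0, 0, 0, 0, 255], [0, 0, 0, 0, 0, 0, 255], [0, 0, 0, 0, 0, 0, 255], [0, 0, 0, 0, 0, 0, 255], [0, 0, 0, 0, 0, 0, 255], [0, 0, 0, 0, 0, 0, 255], [0, 0, 0, 0, 0, 0, 255]]

```text
time_s: 2.7
eef_pos: [0.4068, 0.3587, 0.2304]
eef_rot: [0.0, 0.131, 0.991, 0.0]
wrist_force: [-0.5, 0.0, 6.6]
opening: 0.464
```

```bash
python3 go.py .407 .3572 .33
```

```text
t 2.7 pos [0.4068 0.3587 0.2304] open 0.464 F [-0.5  0.   6.6]
units [-0.013 -0.025 -1.992] zaxis [ 1.e-03  6.e-04 -1.e+00] y az 74.9 q [ 0.5   0.33  1.81  0.    0.99 -0.8 ]
```

drive_tool:
  commands:
    - [[0, 0, -0.2, 0, 0, 0, 255], [0, 0, -0.4, 0, 0, 0, 255], [0, 0, -0.4, 0, 0, 0, 255], [0, 0, -0.4, 0, 0, 0, 255], [0, 0, -0.4, 0, 0, 0, 255], [0, 0, -0.2, 0, 0, 0, 255], [0, 0, 0, 0, 0, 0, 255]]

```text
time_s: 3.4
eef_pos: [0.4068, 0.3586, 0.3312]
eef_rot: [0.001, 0.131, 0.991, 0.001]
wrist_force: [0.4, -0.2, -2.3]
opening: 0.466
```

```bash
python3 go.py .546 .126 .33; python3 - <<'E'
from bench import ctrl
from h import *
import pickle
d0=pickle.load(open("cam0.pkl","rb"))
n=np.array([.88,.475,0])
for c in("top","scene"):
    k=ctrl.camera(c);P=cloud(k);P0=d0[c]["depth"]
    m=(k["depth"]>0)&(P0-k["depth"]>.03)&(P[...,2]>.05)
    A=P[m];s=A@n
    for z0 in np.arange(.05,.8,.05):
        b=(A[:,2]>z0)&(A[:,2]<=z0+.05)
        if b.sum()>5: print(c,z0.round(2),b.sum(),"n max",np.percentile(s[b],99.5).round(3),"x",A[b][:,0].max().round(3),"y",A[b][:,1].min().round(3),A[b][:,1].max().round(3))
    # cabinet front faces
    Q=cloud(d0[c]);b=(Q[...,2]>.33)&(d0[c]["depth"]>0)&(Q[...,0]>.3);s=(Q@n)[b];print("cab n min",np.percentile(s,[.1,1,5,50]).round(3),"z min",np.percentile(Q[b][:,2],[0,1,5]).round(3))
    cv2.imwrite(f"pics/{c}2.png",k["pixels"][:,:,::-1])
E
```

```text
t 3.4 pos [0.4068 0.3586 0.3312] open 0.466 F [ 0.4 -0.2 -2.3]
units [-3.9   -3.766  0.025] zaxis [ 0.0025  0.0013 -1.    ] y az 74.9 q [ 0.5   0.19  1.76 -0.    1.19 -0.8 ]
top 0.2 55 n max 0.501 x 0.393 y 0.31 0.337
top 0.25 135 n max 0.507 x 0.404 y 0.31 0.356
top 0.3 86 n max 0.504 x 0.399 y 0.321 0.359
top 0.35 231 n max 0.498 x 0.392 y 0.322 0.363
top 0.4 85 n max 0.493 x 0.381 y 0.327 0.376
top 0.45 2754 n max 0.571 x 0.472 y 0.285 0.428
top 0.5 16927 n max 0.565 x 0.469 y 0.22 0.428
top 0.55 20527 n max 0.46 x 0.38 y 0.192 0.378
top 0.6 7982 n max 0.363 x 0.27 y 0.194 0.303
cab n min [0.454 0.49  0.566 0.624] z min [0.33  0.34  0.388]
scene 0.1 378 n max 0.534 x 0.422 y 0.336 0.365
scene 0.15 609 n max 0.538 x 0.425 y 0.322 0.389
scene 0.2 853 n max 0.537 x 0.418 y 0.291 0.389
scene 0.25 1499 n max 0.538 x 0.436 y -0.07 0.38
scene 0.3 2245 n max 0.549 x 0.443 y -0.067 0.381
scene 0.35 2287 n max 0.545 x 0.444 y 0.316 0.379
cab n min [0.619 0.621 0.622 0.627] z min [0.38  0.382 0.383]
```

drive_tool:
  commands:
    - [[-0.1, -0.2, -0.1, 0, 0, 0, 255], [-0.24, -0.42, -0.1, 0, 0, 0, 255], [-0.24, -0.42, 0, 0, 0, 0, 255], [-0.24, -0.42, 0, 0, 0, 0, 255], [-0.24, -0.42, 0, 0, 0, 0, 255], [-0.24, -0.42, 0, 0, 0, 0, 255], [-0.24, -0.42, 0, 0, 0, 0, 255], [-0.24, -0.42, 0, 0, 0, 0, 255], [-0.24, -0.42, 0, 0, 0, 0, 255], [0, 0, 0, 0, 0, 0, 255]]

```text
time_s: 4.5
eef_pos: [0.4579, 0.1576, 0.339]
eef_rot: [-0.001, 0.133, 0.991, -0.001]
wrist_force: [0.1, 0.8, -1.7]
opening: 0.466
```

```bash
python3 go.py .546 .126 .30
```

```text
t 4.5 pos [0.4579 0.1576 0.339 ] open 0.466 F [ 0.1  0.8 -1.7]
units [-1.866 -0.143  0.779] zaxis [-0.0013 -0.0012 -1.    ] y az 74.7 q [ 0.09  0.05  1.89 -0.    1.2  -1.22]
```

drive_tool:
  commands:
    - [[-0.2, -0.02, 0.05, 0, 0, 0, 255], [-0.35, -0.03, 0.1, 0, 0, 0, 255], [-0.35, -0.03, 0.1, 0, 0, 0, 255], [-0.35, -0.03, 0.15, 0, 0, 0, 255], [-0.35, -0.02, 0.15, 0, 0, 0, 255], [-0.25, -0.01, 0.1, 0, 0, 0, 255], [0, 0, 0, 0, 0, 0, 255], [0, 0, 0, 0, 0, 0, 255]]

```text
time_s: 5.3
eef_pos: [0.5448, 0.1297, 0.3067]
eef_rot: [-0.001, 0.131, 0.991, -0.0]
wrist_force: [-0.7, 0.8, -1.3]
opening: 0.464
```

```bash
python3 go.py .546 .126 .2584; python3 - <<'E'
from bench import ctrl
from h import *
s=ctrl.camera("scene")["pixels"]
cv2.imwrite("pics/a1.png",cv2.resize(s[130:400,340:640],(600,540))[:,:,::-1])
E
```

```text
t 5.3 pos [0.5448 0.1297 0.3067] open 0.464 F [-0.7  0.8 -1.3]
units [-0.044 -0.066  0.966] zaxis [-1.5e-03  2.0e-04 -1.0e+00] y az 74.9 q [ 0.02  0.26  1.73  0.    1.16 -1.29]
```

View pics/a1.png

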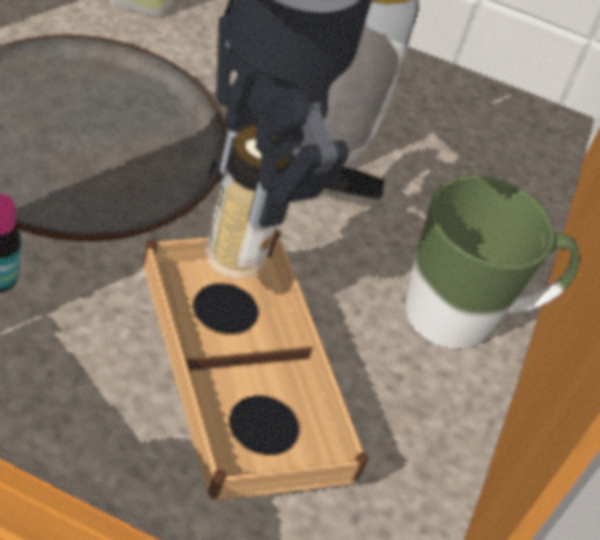

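The jar hangs over the far bay, with its underside at about (236,270) in the crop and the spots at (225,307) and (264,424). Lowering to just above the floor with a small xy correction.

drive_tool:
  commands:
    - [[-0.04, -0.06, 0.1, 0, 0, 0, 255], [0, 0, 0.25, 0, 0, 0, 255], [0, 0, 0.25, 0, 0, 0, 255], [0, 0, 0.2, 0, 0, 0, 255], [0, 0, 0.1, 0, 0, 0, 255], [0, 0, 0, 0, 0, 0, 255], [0, 0, 0, 0, 0, 0, 255]]

```text
time_s: 6.05
eef_pos: [0.5463, 0.126, 0.2622]
eef_rot: [0.0, 0.132, 0.991, 0.0]
wrist_force: [-0.5, -0.1, -1.6]
opening: 0.463
```

```bash
python3 go.py .546 .126 .2564; python3 - <<'E'
from bench import ctrl
from h import *
k=ctrl.camera("scene");s=k["pixels"]
print(project(k,[[.546,.126,.026],[.546,.126,.032],[.546,.126,.09]]).round(1))
cv2.imwrite("pics/a2.png",cv2.resize(s[200:360,390:540],(600,640)[:2] if 0 else (560,597),interpolation=cv2.INTER_CUBIC)[:,:,::-1])
E
```

```text
t 6.05 pos [0.5463 0.126  0.2622] open 0.463 F [-0.5 -0.1 -1.6]
units [ 0.007 -0.001  0.116] zaxis [ 0.  0. -1.] y az 74.9 q [ 0.01  0.32  1.75  0.    1.07 -1.29]
[[452.4 283.5]
 [453.2 280.9]
 [460.7 253.5]]
```

View pics/a2.png

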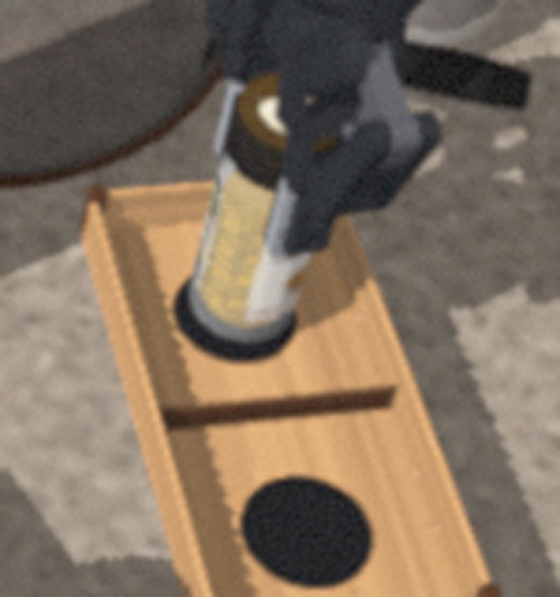

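The jar's underside at (245,320) is centred within the spot at (236,318). Setting down.

drive_tool:
  commands:
    - [[0, 0, 0.04, 0, 0, 0, 255], [0, 0, 0.04, 0, 0, 0, 255], [0, 0, 0.02, 0, 0, 0, 255], [0, 0, 0, 0, 0, 0, 255], [0, 0, 0, 0, 0, 0, 255]]

```text
time_s: 6.6
eef_pos: [0.5462, 0.1259, 0.2572]
eef_rot: [0.0, 0.132, 0.991, -0.0]
wrist_force: [0.9, 0.1, -1.7]
opening: 0.467
```

drive_tool:
  commands:
    - [[0, 0, 0.01, 0, 0, 0, 255], [0, 0, 0.01, 0, 0, 0, 255], [0, 0, 0, 0, 0, 0, 255]]

```text
time_s: 6.9
eef_pos: [0.5463, 0.126, 0.2564]
eef_rot: [0.0, 0.131, 0.991, -0.0]
wrist_force: [-0.8, 0.4, 1.6]
opening: 0.466
```

Contact: Fz rose from −1.7 to +1.6. Opening gently.

drive_tool:
  commands:
    - [[0, 0, 0, 0, 0, 0, 120], [0, 0, 0, 0, 0, 0, 110], [0, 0, 0, 0, 0, 0, 100], [0, 0, 0, 0, 0, 0, 80], [0, 0, 0, 0, 0, 0, 50], [0, 0, 0, 0, 0, 0, 20], [0, 0, 0, 0, 0, 0, 0], [0, 0, 0, 0, 0, 0, 0]]

```text
time_s: 7.7
eef_pos: [0.5462, 0.1259, 0.2562]
eef_rot: [-0.0, 0.132, 0.991, -0.0]
wrist_force: [-0.1, 0.5, 0.5]
opening: 0.998
```

```bash
python3 go.py .46 .16 .33
```

```text
t 7.7 pos [0.5462 0.1259 0.2562] open 0.998 F [-0.1  0.5  0.5]
units [ 1.842  0.208 -1.476] zaxis [-0. -0. -1.] y az 74.9 q [ 0.01  0.33  1.75 -0.    1.06 -1.29]
```

drive_tool:
  commands:
    - [[0, 0, -0.15, 0, 0, 0, 0], [0, 0, -0.3, 0, 0, 0, 0], [0, 0, -0.3, 0, 0, 0, 0], [0, 0, -0.3, 0, 0, 0, 0], [0, 0, -0.3, 0, 0, 0, 0], [0.3, 0, -0.2, 0, 0, 0, 0], [0.5, 0, 0, 0, 0, 0, 0], [0.5, 0.1, 0, 0, 0, 0, 0], [0.5, 0.1, 0, 0, 0, 0, 0], [0.2, 0, 0, 0, 0, 0, 0]]

```text
time_s: 8.7
eef_pos: [0.4508, 0.1625, 0.3345]
eef_rot: [0.0, 0.131, 0.991, 0.0]
wrist_force: [0.1, 0.4, -0.4]
opening: 1.001
```

```bash
python3 go.py .329 .2942 .33; python3 - <<'E'
from bench import ctrl
from h import *
k=ctrl.camera("scene");s=k["pixels"]
P=cloud(k);m=(np.hypot(P[...,0]-.546,P[...,1]-.126)<.035)&(P[...,2]>.118)&(P[...,2]<.14);A=P[m]
print("jarA top",m.sum(),((A.min(0)+A.max(0))/2).round(4),A.min(0).round(4),A.max(0).round(4))
cv2.imwrite("pics/a3.png",cv2.resize(s[160:400,320:640],(640,480))[:,:,::-1])
E
```

```text
t 8.7 pos [0.4508 0.1625 0.3345] open 1.001 F [ 0.1  0.4 -0.4]
units [3.036 1.912 0.091] zaxis [ 2.e-04  3.e-04 -1.e+00] y az 75.0 q [ 0.1   0.04  1.91  0.    1.19 -1.21]
jarA top 723 [0.5463 0.1247 0.1269] [0.5258 0.1046 0.1182] [0.5668 0.1449 0.1357]
```

View pics/a3.png

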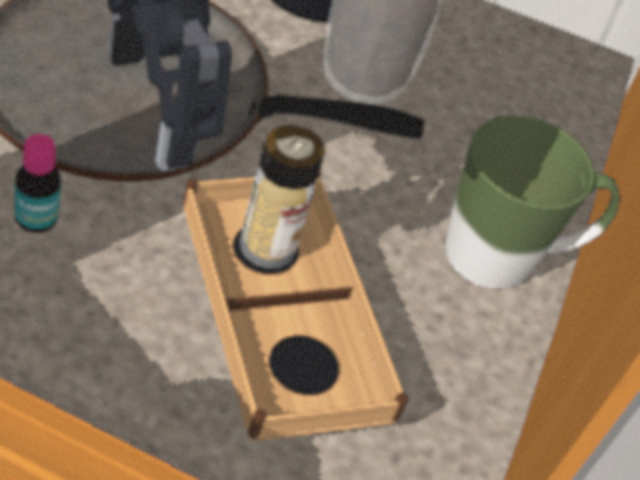

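Jar 1 stands upright on the far spot at (270,245), the tray is level, and the pink bottle stands at (38,190). Going to jar 2.

drive_tool:
  commands:
    - [[0.2, 0.12, 0, 0, 0, 0, 0], [0.38, 0.24, 0.01, 0, 0, 0, 0], [0.38, 0.24, 0.01, 0, 0, 0, 0], [0.38, 0.24, 0.01, 0, 0, 0, 0], [0.38, 0.24, 0.01, 0, 0, 0, 0], [0.38, 0.24, 0.01, 0, 0, 0, 0], [0.38, 0.24, 0.01, 0, 0, 0, 0], [0.38, 0.24, 0.01, 0, 0, 0, 0], [0.18, 0.11, 0, 0, 0, 0, 0], [0, 0, 0, 0, 0, 0, 0]]

```text
time_s: 9.75
eef_pos: [0.3302, 0.2942, 0.3304]
eef_rot: [0.0, 0.131, 0.991, 0.0]
wrist_force: [0.8, 0.6, 0.0]
opening: 0.994
```

```bash
python3 go.py .329 .2942 .2295
```

```text
t 9.75 pos [0.3302 0.2942 0.3304] open 0.994 F [0.8 0.6 0. ]
units [ 0.025 -0.007  2.018] zaxis [ 3.e-04  1.e-04 -1.e+00] y az 75.0 q [ 0.46 -0.04  2.   -0.    1.18 -0.85]
```

drive_tool:
  commands:
    - [[0.02, 0, 0.4, 0, 0, 0, 0], [0, 0, 0.4, 0, 0, 0, 0], [0, 0, 0.4, 0, 0, 0, 0], [0, 0, 0.4, 0, 0, 0, 0], [0, 0, 0.4, 0, 0, 0, 0], [0, 0, 0, 0, 0, 0, 0]]

```text
time_s: 10.35
eef_pos: [0.3293, 0.2926, 0.2281]
eef_rot: [-0.002, 0.132, 0.991, -0.001]
wrist_force: [-0.6, 0.0, 0.6]
opening: 1.004
```

```bash
python3 go.py .329 .2942 .2295; python3 - <<'E'
from bench import ctrl
from h import *
k=ctrl.camera("scene");s=k["pixels"]
cv2.imwrite("pics/g2.png",cv2.resize(s[130:330,180:430],(600,480))[:,:,::-1])
E
```

```text
t 10.35 pos [0.3293 0.2926 0.2281] open 1.004 F [-0.6  0.   0.6]
units [ 0.014  0.029 -0.029] zaxis [-0.0042 -0.0025 -1.    ] y az 74.8 q [ 0.46  0.14  2.06 -0.    0.94 -0.85]
```

View pics/g2.png

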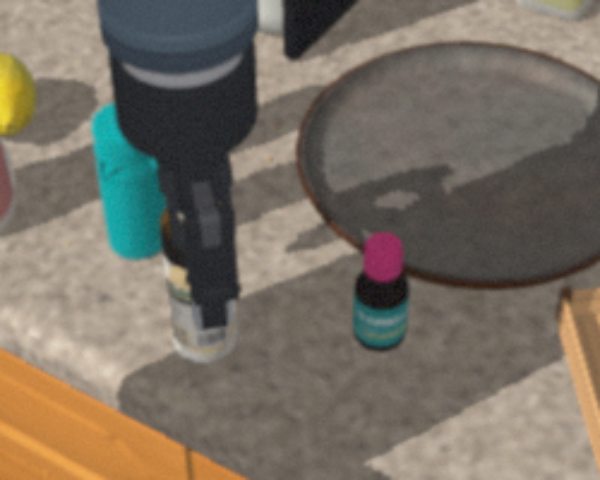

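The fingers straddle jar 2 at about (200,290). The turquoise look-alike and the pink bottle are untouched. Closing.

drive_tool:
  commands:
    - [[0, 0, 0, 0, 0, 0, 255], [0, 0, 0, 0, 0, 0, 255], [0, 0, 0, 0, 0, 0, 255], [0, 0, 0, 0, 0, 0, 255], [0, 0, 0, 0, 0, 0, 255], [0, 0, 0, 0, 0, 0, 255], [0, 0, 0, 0, 0, 0, 255], [0, 0, 0, 0, 0, 0, 255]]

```text
time_s: 11.2
eef_pos: [0.33, 0.2941, 0.2313]
eef_rot: [0.001, 0.131, 0.991, 0.001]
wrist_force: [-0.3, -0.5, 6.2]
opening: 0.466
```

```bash
python3 go.py .329 .2942 .335
```

```text
t 11.2 pos [0.33   0.2941 0.2313] open 0.466 F [-0.3 -0.5  6.2]
units [ 1.700e-02 -1.000e-03 -2.073e+00] zaxis [ 2.e-03  8.e-04 -1.e+00] y az 74.9 q [ 0.46  0.13  2.06 -0.    0.94 -0.85]
```

drive_tool:
  commands:
    - [[0, 0, -0.2, 0, 0, 0, 255], [0, 0, -0.4, 0, 0, 0, 255], [0, 0, -0.4, 0, 0, 0, 255], [0, 0, -0.4, 0, 0, 0, 255], [0, 0, -0.4, 0, 0, 0, 255], [0, 0, -0.3, 0, 0, 0, 255], [0, 0, 0, 0, 0, 0, 255]]

```text
time_s: 11.9
eef_pos: [0.33, 0.2941, 0.3377]
eef_rot: [0.002, 0.131, 0.991, 0.001]
wrist_force: [-0.6, 0.7, -2.6]
opening: 0.462
```

```bash
python3 go.py .508 .033 .335
```

```text
t 11.9 pos [0.33   0.2941 0.3377] open 0.462 F [-0.6  0.7 -2.6]
units [-4.798 -4.115  0.058] zaxis [ 0.0042  0.0021 -1.    ] y az 74.9 q [ 0.46 -0.05  2.   -0.    1.19 -0.85]
```

drive_tool:
  commands:
    - [[-0.15, -0.25, 0, 0, 0, 0, 255], [-0.3, -0.45, 0, 0, 0, 0, 255], [-0.3, -0.45, 0, 0, 0, 0, 255], [-0.3, -0.45, 0, 0, 0, 0, 255], [-0.3, -0.45, 0, 0, 0, 0, 255], [-0.3, -0.45, 0, 0, 0, 0, 255], [-0.3, -0.45, 0, 0, 0, 0, 255], [-0.3, -0.45, 0, 0, 0, 0, 255], [-0.3, -0.45, 0, 0, 0, 0, 255], [-0.3, -0.2, 0, 0, 0, 0, 255]]

```text
time_s: 12.9
eef_pos: [0.4138, 0.0596, 0.3343]
eef_rot: [-0.001, 0.132, 0.991, -0.0]
wrist_force: [0.7, 0.7, -1.3]
opening: 0.464
```

```bash
python3 go.py .508 .033 .31
```

```text
t 12.9 pos [0.4138 0.0596 0.3343] open 0.464 F [ 0.7  0.7 -1.3]
units [-1.957 -0.019  0.483] zaxis [-1.7e-03 -2.0e-04 -1.0e+00] y az 74.8 q [-0.14 -0.1   2.05 -0.    1.19 -1.45]
```

drive_tool:
  commands:
    - [[-0.35, 0, 0.05, 0, 0, 0, 255], [-0.35, 0, 0.08, 0, 0, 0, 255], [-0.35, 0, 0.08, 0, 0, 0, 255], [-0.35, 0, 0.08, 0, 0, 0, 255], [-0.3, 0, 0.08, 0, 0, 0, 255], [-0.2, 0, 0.08, 0, 0, 0, 255], [0, 0, 0, 0, 0, 0, 255], [0, 0, 0, 0, 0, 0, 255]]

```text
time_s: 13.7
eef_pos: [0.5054, 0.0365, 0.312]
eef_rot: [-0.001, 0.132, 0.991, 0.0]
wrist_force: [0.1, -1.0, -0.8]
opening: 0.461
```

```bash
python3 go.py .508 .033 .2633;python3 - <<'E'
from bench import ctrl
from h import *
for n in("scene",):
    k=ctrl.camera(n);P=cloud(k)
    g=cv2.cvtColor(k["pixels"],cv2.COLOR_RGB2GRAY)
    l=cv2.connectedComponentsWithStats((g<50).astype(np.uint8))
    for u,v in [(472,345),(466,352)]:
        q=l[1][v,u];print(l[2][q],l[3][q].round(1),atz(k,*l[3][q],.026).round(4))
E
```

```text
t 13.7 pos [0.5054 0.0365 0.312 ] open 0.461 F [ 0.1 -1.  -0.8]
units [-0.071 -0.053  0.974] zaxis [-1.9e-03  3.0e-04 -1.0e+00] y az 74.9 q [-0.16  0.14  1.86  0.    1.15 -1.47]
[456 329  33  28 702] [471.6 342.2] [0.5078 0.0326 0.026 ]
[456 329  33  28 702] [471.6 342.2] [0.5078 0.0326 0.026 ]
```

The tray has not moved: the spot is still at (471.6,342.2). Lowering.

drive_tool:
  commands:
    - [[-0.07, -0.05, 0.1, 0, 0, 0, 255], [0, 0, 0.25, 0, 0, 0, 255], [0, 0, 0.25, 0, 0, 0, 255], [0, 0, 0.2, 0, 0, 0, 255], [0, 0, 0.1, 0, 0, 0, 255], [0, 0, 0, 0, 0, 0, 255], [0, 0, 0, 0, 0, 0, 255]]

```text
time_s: 14.45
eef_pos: [0.5088, 0.033, 0.2677]
eef_rot: [-0.0, 0.131, 0.991, 0.0]
wrist_force: [-0.8, -0.0, -2.4]
opening: 0.466
```

```bash
python3 go.py .508 .033 .2573;python3 - <<'E'
from bench import ctrl
from h import *
k=ctrl.camera("scene");s=k["pixels"]
cv2.imwrite("pics/b2.png",cv2.resize(s[220:390,390:550],(560,595),interpolation=cv2.INTER_CUBIC)[:,:,::-1])
E
```

```text
t 14.45 pos [0.5088 0.033  0.2677] open 0.466 F [-0.8 -0.  -2.4]
units [ 0.015 -0.005  0.207] zaxis [-1.e-04  0.e+00 -1.e+00] y az 74.9 q [-0.17  0.21  1.88  0.    1.05 -1.48]
```

View pics/b2.png

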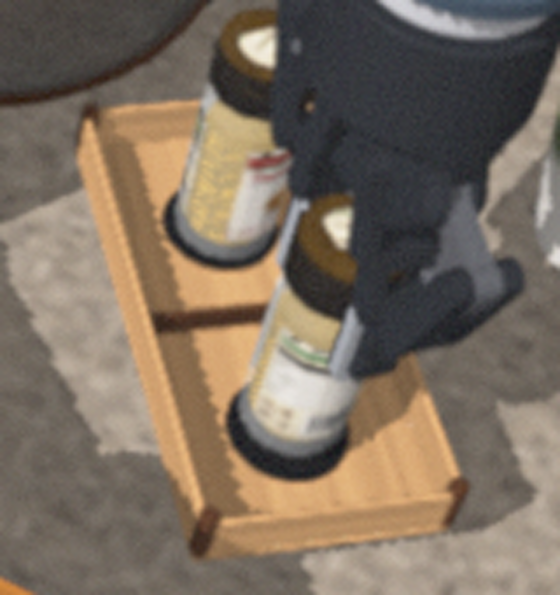

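Jar 2 hangs about 10 mm above the near spot, centred at (295,430), and jar 1 stands in the far bay. Setting down.

drive_tool:
  commands:
    - [[0.01, 0, 0.06, 0, 0, 0, 255], [0, 0, 0.06, 0, 0, 0, 255], [0, 0, 0.04, 0, 0, 0, 255], [0, 0, 0.02, 0, 0, 0, 255], [0, 0, 0, 0, 0, 0, 255], [0, 0, 0, 0, 0, 0, 255]]

```text
time_s: 15.1
eef_pos: [0.5082, 0.0331, 0.2587]
eef_rot: [0.0, 0.132, 0.991, -0.0]
wrist_force: [-0.8, -0.2, -1.8]
opening: 0.463
```

drive_tool:
  commands:
    - [[0, 0, 0.015, 0, 0, 0, 255], [0, 0, 0.015, 0, 0, 0, 255], [0, 0, 0, 0, 0, 0, 255], [0, 0, 0, 0, 0, 0, 255]]

```text
time_s: 15.5
eef_pos: [0.5083, 0.0331, 0.2574]
eef_rot: [0.0, 0.132, 0.991, -0.0]
wrist_force: [-0.1, -0.7, 0.2]
opening: 0.463
```

drive_tool:
  commands:
    - [[0, 0, 0.01, 0, 0, 0, 255], [0, 0, 0, 0, 0, 0, 255]]

```text
time_s: 15.7
eef_pos: [0.5084, 0.0332, 0.2573]
eef_rot: [0.0, 0.131, 0.991, -0.0]
wrist_force: [-1.1, -0.3, 5.9]
opening: 0.46
```

drive_tool:
  commands:
    - [[0, 0, 0, 0, 0, 0, 120], [0, 0, 0, 0, 0, 0, 110], [0, 0, 0, 0, 0, 0, 100], [0, 0, 0, 0, 0, 0, 80], [0, 0, 0, 0, 0, 0, 50], [0, 0, 0, 0, 0, 0, 20], [0, 0, 0, 0, 0, 0, 0], [0, 0, 0, 0, 0, 0, 0]]

```text
time_s: 16.5
eef_pos: [0.5082, 0.0331, 0.2567]
eef_rot: [-0.0, 0.132, 0.991, 0.0]
wrist_force: [-0.4, -0.2, 0.2]
opening: 0.998
```

drive_tool:
  commands:
    - [[0, 0, -0.15, 0, 0, 0, 0], [0, 0, -0.3, 0, 0, 0, 0], [0, 0, -0.3, 0, 0, 0, 0], [0, 0, -0.3, 0, 0, 0, 0], [0, 0, -0.3, 0, 0, 0, 0], [0.3, 0, -0.2, 0, 0, 0, 0], [0.5, 0, 0, 0, 0, 0, 0], [0.5, 0, 0, 0, 0, 0, 0], [0.3, 0, 0, 0, 0, 0, 0], [0, 0, 0, 0, 0, 0, 0]]

```text
time_s: 17.5
eef_pos: [0.4296, 0.0546, 0.3345]
eef_rot: [-0.0, 0.131, 0.991, 0.0]
wrist_force: [0.4, 0.2, 0.1]
opening: 0.999
```

```bash
python3 go.py .42 .06 .33; python3 - <<'E'
from bench import ctrl
from h import *
k=ctrl.camera("scene");s=k["pixels"]
P=cloud(k)
for n,x,y,z0,z1 in (("A",.546,.126,.118,.14),("B",.508,.033,.118,.14),("pink",.426,.247,.06,.1)):
    m=(np.hypot(P[...,0]-x,P[...,1]-y)<.035)&(P[...,2]>z0)&(P[...,2]<z1);A=P[m]
    if m.sum(): print(n,m.sum(),((A.min(0)+A.max(0))/2).round(4),A.min(0).round(4),A.max(0).round(4))
cv2.imwrite("pics/f.png",cv2.resize(s[150:400,310:630],(640,500))[:,:,::-1])
E
```

```text
t 17.5 pos [0.4296 0.0546 0.3345] open 0.999 F [0.4 0.2 0.1]
units [0.214 0.055 0.09 ] zaxis [-2.e-04  1.e-04 -1.e+00] y az 74.9 q [-0.15 -0.07  2.02  0.    1.19 -1.46]
A 175 [0.5527 0.1155 0.126 ] [0.5397 0.1054 0.1182] [0.5657 0.1256 0.1338]
B 673 [0.5059 0.0312 0.1266] [0.4859 0.0119 0.118 ] [0.526  0.0506 0.1352]
pink 283 [0.4257 0.2457 0.0719] [0.4147 0.2344 0.0605] [0.4367 0.2569 0.0832]
```

View pics/f.png

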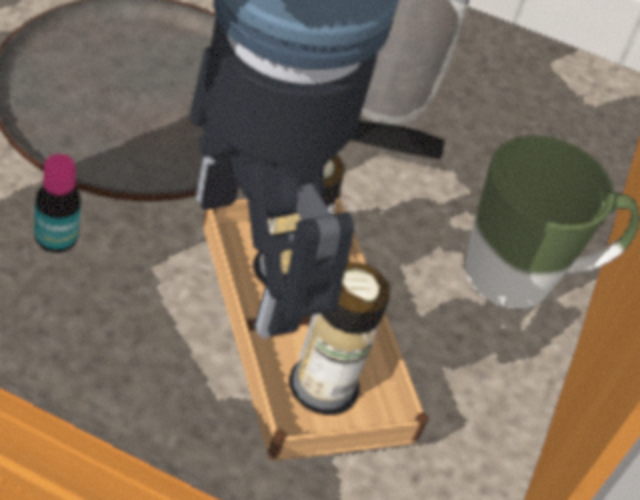

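Jar 2 stands on the near spot at (325,385), and the pink bottle stands at (57,205). The gripper partly hides jar 1, so I'll draw the arm back for one last clear look.

drive_tool:
  commands:
    - [[0.3, 0.2, -0.1, 0, 0, 0, 0], [0.4, 0.4, -0.2, 0, 0, 0, 0], [0.3, 0.5, -0.2, 0, 0, 0, 0], [0.2, 0.5, -0.2, 0, 0, 0, 0], [0.2, 0.5, -0.1, 0, 0, 0, 0], [0.1, 0.5, 0, 0, 0, 0, 0], [0, 0.3, 0, 0, 0, 0, 0], [0, 0, 0, 0, 0, 0, 0], [0, 0, 0, 0, 0, 0, 0]]

```text
time_s: 18.45
eef_pos: [0.3969, 0.2135, 0.3742]
eef_rot: [0.0, 0.131, 0.991, -0.0]
wrist_force: [-0.3, 0.7, 1.7]
opening: 0.998
```

```bash
python3 go.py .35 .2 .37; python3 - <<'E'
from bench import ctrl
from h import *
k=ctrl.camera("scene");s=k["pixels"]
P=cloud(k)
for n,x,y,z0,z1 in (("A",.546,.126,.118,.14),("B",.508,.033,.118,.14),("pink",.426,.247,.06,.1)):
    m=(np.hypot(P[...,0]-x,P[...,1]-y)<.035)&(P[...,2]>z0)&(P[...,2]<z1);A=P[m]
    if m.sum(): print(n,m.sum(),((A.min(0)+A.max(0))/2).round(4),A.max(0).round(4))
cv2.imwrite("pics/f2.png",cv2.resize(s[150:400,310:630],(640,500))[:,:,::-1])
E
```

```text
t 18.45 pos [0.3969 0.2135 0.3742] open 0.998 F [-0.3  0.7  1.7]
units [ 0.835 -0.504  0.085] zaxis [-0.e+00 -4.e-04 -1.e+00] y az 74.9 q [ 0.23 -0.07  1.94 -0.    1.28 -1.08]
A 730 [0.5464 0.1251 0.1262] [0.5672 0.1451 0.1344]
B 889 [0.5062 0.0319 0.1262] [0.5269 0.0516 0.1343]
pink 281 [0.4256 0.2456 0.072 ] [0.4365 0.2572 0.0835]
```

View pics/f2.png

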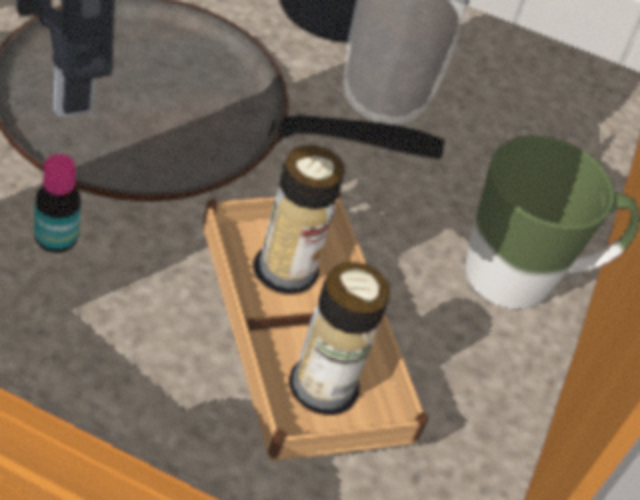

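Both jars stand upright on their spots at (288,265) and (325,387). The tray is level and in place, the pink bottle is where it was at (57,205), and the arm is clear.

```bash
python3 -c "
from bench import ctrl
print(ctrl.hand_in())"
```

```text
the job is handed in; nothing more can be done
None
```

Both spice jars now stand upright in the tray, one on each black spot, and the job was handed in at 18.5 s with the arm clear and the gripper open.

- **Jars:** By depth, the jar tops are at (0.546, 0.125) and (0.506, 0.032). That is about 1 mm and 2 mm from the measured spots, which is within the calibration error. Both tops are at the same height.
- **Tray:** It looks level and in place. The near spot read within 0.1 pixel of its starting position just before the second jar went down. I did not re-measure the tray by number after that, only by eye in the last picture.
- **Pink bottle:** It still stands where it was, within about 1 mm.
- **Forces:** Wrist force readings stayed below about 7 N at the end of each move. I did not see the peaks within moves.

No check failed or disagreed.

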